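Clear the flip-up whiteboard and stand it up

ROBOT

A 6-joint arm with a two-finger parallel gripper is mounted at the origin on the work surface. World frame = base frame: x ahead of the robot, y to its left, z up, the work surface at z = 0. Lengths are in m, angles in rad, forces in N, time in s.
With the tool pointing down it reaches from about 0.4 to 0.825 m from the base axis. Payload 7 kg.
Tool frame: the origin (TCP) lies at the very end of the fingers, on their centre line; the grasp point (between the pads) lies 19 mm behind it (arm.pinch_z is the z of the grasp point in the tool frame, in m); z points along the fingers, y is the direction in which the jaws open and shut (so a half turn about z gives the same grasp; the last joint's range is limited). The gripper opens to 88 mm and grips with 3 to 60 N. Pads are 19 mm wide; open, the fingers measure 130 mm over their backs; the gripper's body (78 mm by 193 mm) begins 47 mm behind the grasp point.
Start: joints at [-0.95, 0.359, 0.012, 0, -1.224, -0.288], TCP at [0.22, -0.638, 0.227] pointing down, gripper open.
Joint ranges: [-3.07, 3.07], [-1.43, 2.12], [-1.02, 1.25], [-3.03, 1.67], [-3.05, -0], [-3.03, 3.03]. Speed limits (rad/s): [2.39, 2.39, 3.01, 3.14, 3.14, 3.14].

INTERFACE

Orientations are given as [roll, pitch, yaw] about the fixed x, y, z axes, in that order (R = Rz(yaw) Ry(pitch) Rx(roll)).
In Python, from station import arm gives the robot as it stands.
- The arm moves only by the tool drive_tool, never from a script. Its argument "targets" is a list of rows, each a list of 6 numbers: the shift along the world's x, y, z in units of 0.04 m (1.0 is 0.04 m), then the turn, a rotation vector about the world's x, y, z in units of 6 degrees (1.0 is 6 degrees). In form: [[x, y, z, wx, wy, wz], ...]. A call has 1 to 5 rows; each row shifts and turns the commanded pose from where the row before left it; what a row does not reach is not made up. A row lasts 1/8 s, in which the tool goes at most 62.5 mm and 10.7 degrees, less where a joint would pass 70% of its speed; a pose out of reach is approached as far as the arm can. A call with a number of a shift or a turn outside -1 to 1 is refused whole. A call with a gripper value outside its range is refused whole. "claw" is the opening, from 0 (shut) to 1 (fully open), set as the call begins (left out, the last holds). The fingers move at their own pace and stop on an object; "newtons" is the grip in N (left out, the last holds). Time passes only in rows, so rows that do not move let the fingers close. It gives the time, the measured TCP pose, the force and the opening at its end, in the units of the state.
- arm.get_state(): the state, without advancing time (a new reading comes with each control period).
- arm.grab_frame(name): name is "scene" or "top" or "wrist"; returns (picture, depth): 384x512x3 uint8, red, green, blue; 384x512 float32, m along the optical axis (not along the pixel's ray), 0 where there is no reading.
- arm.get_calibration(name): a dict with "mtx" (3x3 intrinsics, pixels), "dist_coeffs" ([k1, k2, p1, p2, k3] as OpenCV has them; the pictures are not rectified), "origin" and "rotation" of the camera in the world. Camera axes: x right, y up, looking along -z (the intrinsics and any distortion apply to the point x, -y, -z); pixel columns grow to the right and rows downward; lengths in m; the calibration is good to about 2 mm. A picture is of the moment at which its call begins: read the wrist's pose just before it. get_calibration takes no time and is no camera call; for the wrist camera it gives the pose at the moment of the call.
- arm.job_done(): hands the job in, once; it reports no verdict.
Trained networks look in the newest picture that a camera, given by its name, has taken for a name from the list of things; names that differ only in an ending like _2 or _b are one class to them, and where a whole thing is asked for, a point or a joint stands for the part that bears it (a point fixed in the world has none). Each returns a list of dicts, best first, with "score" (0 to 1); they miss things now and then, are a little off and sometimes report something else, mostly with a low value. They report only what shows in the picture. A call takes as long as a camera call. They do not tell look-alikes from the thing itself.
- arm.search_frame(target, camera): "point" ([x, y, z] in m, in the coordinates of the camera as it stood for that picture, good to about 4 mm: the middle of the surface that is visible of it).
- arm.cut_out(target, camera): "pixels" (384x512 bool, what is visible of it).
- arm.landmark_of(target, camera): "point" ([x, y, z] in m, in the coordinates of the camera as it stood for that picture, good to about 4 mm: a listed point, or the origin of a listed thing).
The state is a dict: "t": time; "q": joint angles; "qd": joint speeds; "joint_efforts": joint torques, N m; "eef_pos": TCP position; "ee_rot": TCP orientation; "force": force on the tool from outside, world axes, zero at the start; "moment": the same for the moment, N m; "width": finger opening in m.
Only numpy, scipy, OpenCV 4.12 (cv2) and the standard library are available. Lean on these libraries where they do the work, as an engineer would, in place of code of your own. Each camera call takes 0.05 s, during which the arm holds its last target. There are 200 camera calls.

TASK

Holding the scraper block, wipe all four loose concrete chips off the flat whiteboard into the open tray at its end; do not touch the chips with the gripper. Then set the block down (don't drop it) on its sole on the bare table and, only when that is done, raise the cleared whiteboard by its handle to about 45 degrees and leave it standing there. Leave the other things on the table where they are.

Things in the scene. Friction and masses are not known exactly. Their poses are not given: they have to be found in the camera images.
- stand: Low black stand, fixed, carrying a flip-up whiteboard. Origin on the table under the board's centre. The board starts flat: white with a flush black border, no rim, 180 mm along the stand's x, 280 mm along its y, top face at z = 48 mm. x points from the handle edge (near the robot) to the hinge edge (far). The chips lie at least 40 mm from the board's two short ends (y = -140, +140 mm).
- board (a joint): Angle of the whiteboard about its stiff hinge: 0 lying flat, growing as the handle edge rises, up to 1.5; 0.785 is 45 degrees. It stays at whatever angle it is left. Raising it takes about 8 N upward at the handle.
- board_hinge (a point): Middle of the hinge line, along the far long edge of the board: 90 mm from the stand's origin along its x, 40 mm above the table, the line parallel to the stand's y.
- board_handle (a point): Middle of the steel handle bar on the board's near edge: a round bar 10 mm thick, 110 mm long, parallel to the hinge, 40 mm out from the board's edge with a 35 mm clear gap. It is 220 mm from the hinge line, its centre 44 mm above the table while the board is flat, and goes round the hinge with the board.
- tray: Open-topped grey catch tray, fixed along one short end of the board (the stand's +y or -y end; it varies), axes parallel to the stand's. 200 x 85 mm (x, y), 36 mm high, walls and floor 4 mm. Origin under its centre, 174.5 mm along y from the stand's; its inner edge is tucked 8 mm under the board's end, so chips pushed over that end fall into it.
- case: Closed grey lidded case of about the same footprint as the tray, 206 x 89 mm, 38 mm high, fixed at the other short end of the board. Not to be used.
- block: Scraper block (wooden whiteboard eraser), loose on the table to one side, standing on its grey sole. Sole 130 mm long (its x), body 34 mm thick (its y) and 22 mm high; on it a ridge to hold, 96 mm long, 20 mm thick, from 22 to 58 mm high. About 0.13 kg. Origin at the centre of its underside.
- chip0: A loose grey concrete chip, about 28 x 24 mm and 8 mm thick, lying on the whiteboard. Origin at the centre of its underside.
- chip1: A loose grey concrete chip, about 28 x 24 mm and 8 mm thick, lying on the whiteboard. Origin at the centre of its underside.
- chip2: A loose grey concrete chip, about 28 x 24 mm and 8 mm thick, lying on the whiteboard. Origin at the centre of its underside.
- chip3: A loose grey concrete chip, about 28 x 24 mm and 8 mm thick, lying on the whiteboard. Origin at the centre of its underside.
- book: A small closed grey book lying flat, 125 x 85 x 22 mm. Bystander.
- tape: A brown roll of tape lying flat, a ring 90 mm across and 24 mm high. Bystander.
- marker: A black marker pen lying down, 18 mm thick, 143 mm long. Bystander.
Not all that is in view belongs to the job. What is shaped like the tray but green or yellow is not meant.

How it is judged:
On the way, in this order (a step that is already met when the one before it is completed fails the run):
1. all four chips are in the tray, the board still flat (x of chip0 in the frame of tray between -0.1 and 0.1 m and y of chip0 in the frame of tray between -0.0425 and 0.0425 m and z of each of chip0, chip1, chip2, chip3 in the frame of tray below 0.036 m and x of chip1 in the frame of tray between -0.1 and 0.1 m and y of chip1 in the frame of tray between -0.0425 and 0.0425 m and x of chip2 in the frame of tray between -0.1 and 0.1 m and y of chip2 in the frame of tray between -0.0425 and 0.0425 m and x of chip3 in the frame of tray between -0.1 and 0.1 m and y of chip3 in the frame of tray between -0.0425 and 0.0425 m and value of joint board below 0.1 rad), for 0.2 s.
2. the block is set down on its sole on the table, released, the board still flat (height (world z) of block below 0.003 m and angle between block's own z axis and vertical below 0.1 rad and contact force between the fingers and block below 0.1 N and linear speed of block below 0.02 m/s and value of joint board below 0.1 rad), for 0.2 s.
3. the board is raised to 45 degrees, within 6 (value of joint board between 0.68 and 0.89 rad), for 0.2 s.
At the end, for the whole second after the job is handed in: All four chips lie inside the tray, the block rests on its sole on the table (not on the board, the tray or the case; tilt under 6 degrees), released, and the whiteboard stands still at 45 degrees, give or take 6 (all of step 3 and x of chip0 in the frame of tray between -0.1 and 0.1 m and y of chip0 in the frame of tray between -0.0425 and 0.0425 m and z of each of chip0, chip1, chip2, chip3 in the frame of tray below 0.036 m and x of chip1 in the frame of tray between -0.1 and 0.1 m and y of chip1 in the frame of tray between -0.0425 and 0.0425 m and x of chip2 in the frame of tray between -0.1 and 0.1 m and y of chip2 in the frame of tray between -0.0425 and 0.0425 m and x of chip3 in the frame of tray between -0.1 and 0.1 m and y of chip3 in the frame of tray between -0.0425 and 0.0425 m and height (world z) of block below 0.003 m and angle between block's own z axis and vertical below 0.1 rad and contact force between the fingers and block below 0.1 N and linear speed of block below 0.02 m/s and velocity of joint board between -0.02 and 0.02 rad/s); the robot touches nothing.
It fails at once if the board is raised (over 7 degrees) while a chip is not in the tray (value of joint board above 0.12 rad and not ((x of chip0 in the frame of tray between -0.1 and 0.1 m and y of chip0 in the frame of tray between -0.0425 and 0.0425 m and z of chip0 in the frame of tray below 0.036 m) and (x of chip1 in the frame of tray between -0.1 and 0.1 m and y of chip1 in the frame of tray between -0.0425 and 0.0425 m and z of chip1 in the frame of tray below 0.036 m) and (x of chip2 in the frame of tray between -0.1 and 0.1 m and y of chip2 in the frame of tray between -0.0425 and 0.0425 m and z of chip2 in the frame of tray below 0.036 m) and (x of chip3 in the frame of tray between -0.1 and 0.1 m and y of chip3 in the frame of tray between -0.0425 and 0.0425 m and z of chip3 in the frame of tray below 0.036 m))).
It fails at once if the gripper's fingers touch a chip (contact force between the fingers and chip0 above 0.3 N or contact force between the fingers and chip1 above 0.3 N or contact force between the fingers and chip2 above 0.3 N or contact force between the fingers and chip3 above 0.3 N).
It fails at once if the block is dropped (falls freely faster than 0.6 m/s) (contact force between the fingers and block below 0.05 N and linear speed of block above 0.6 m/s).
It fails at once if a bystander is moved more than 30 mm (distance of any of book, tape, marker from where it was at the start of the episode above 0.03 m).
It also fails if it takes over 72 s, if anything falls off the work surface, if the arm or the gripper's body presses on something with over 40 N, if the wrist force passes 120 N, or if a joint passes its speed limit or range.

## Working session

There is one attempt and no reset: what is moved stays moved. The work goes in short steps, Python scripts to look and compute and a tool call to move; the robot and the scene stay as the last step left them, time stands still between calls to the robot, and variables do not carry over. Pictures are saved under pics/ and viewed, about 8 in all and at most 12, crops included, and the job is handed in when it is done.

Besides the shell and the picture viewer there is one more tool, called after "Emit:" by a JSON object that holds its "name" and its "arguments". drive_tool: Moves the arm, as the interface text tells. Shifts and turns lie within -1 to 1; 1 stands for 0.04 m of shift or 6 degrees of turn. Its arguments: {"type":"object","properties":{"targets":{"type":"array"},"claw":{"type":"number"},"newtons":{"type":"number"}},"required":["targets"]}

```bash
mkdir -p pics; ls; cat > h.py <<'E'
import numpy as np, cv2
from station import arm
def w(cal,p): return np.array(cal["origin"])+np.array(cal["rotation"])@np.array(p)
def cloud(name,depth,cal=None):
    cal=cal or arm.get_calibration(name)
    v,u=np.mgrid[0:384,0:512]
    xy=cv2.undistortPoints(np.stack([u,v],-1).reshape(-1,1,2).astype(float),np.array(cal["mtx"]),np.array(cal["dist_coeffs"])).reshape(384,512,2)
    P=np.stack([xy[...,0]*depth,-xy[...,1]*depth,-depth],-1)
    return P@np.array(cal["rotation"]).T+np.array(cal["origin"])
E
python3 - <<'E'
from h import *
np.set_printoptions(precision=4,suppress=True)
print(arm.get_state())
for n in ["top","scene"]:
    im,d=arm.grab_frame(n); cv2.imwrite(f"pics/{n}0.png",im[...,::-1]); np.save(f"{n}0.npy",d)
    cal=arm.get_calibration(n); print(n,cal["origin"])
    for t in ["stand","board_handle","board_hinge","tray","case","block","chip0","book","tape","marker"]:
        for r in arm.landmark_of(t,n)[:6]: print(t,round(r["score"],2),w(cal,r["point"]))
E
```

```text
pics
{'t': 0.0, 'q': array([-0.9499,  0.3594,  0.011 , -0.0004, -1.2241, -0.2881]), 'qd': array([ 0.0011,  0.0007, -0.0006,  0.0006, -0.0011, -0.0005]), 'joint_efforts': array([ -0.0032, -58.2723,  29.3035,   6.9969,   0.0067,  -0.0001]), 'eef_pos': array([ 0.2203, -0.6375,  0.2256]), 'ee_rot': array([ 3.1399, -0.0001, -2.8089]), 'force': array([0.7825, 0.543 , 0.3784]), 'moment': array([-0.0008, -0.0226,  0.0193]), 'width': 0.08741417830985503}
top [0.3398 0.0963 1.5519]
stand 0.61 [2.7731 2.5295 3.9851]
board_handle 0.77 [2.6889 2.4454 3.901 ]
board_hinge 0.8 [2.7187 2.4751 3.9307]
tray 0.85 [2.7138 2.4702 3.9259]
tray 0.68 [2.7636 2.5201 3.9757]
tray 0.65 [2.7033 2.4597 3.9154]
case 0.72 [2.7857 2.5421 3.9977]
block 0.81 [2.7269 2.4833 3.9389]
chip0 0.59 [2.7099 2.4663 3.9219]
chip0 0.45 [2.6966 2.453  3.9086]
chip0 0.36 [2.6971 2.4535 3.9091]
book 0.77 [2.7963 2.5527 4.0083]
tape 0.43 [2.7318 2.4882 3.9438]
tape 0.36 [2.7291 2.4855 3.9412]
marker 0.68 [2.7742 2.5306 3.9862]
scene [1.1747 0.0256 1.0792]
stand 0.92 [-0.6593 -1.8084 -0.7548]
board_handle 0.96 [-0.7103 -1.8595 -0.8058]
board_hinge 0.98 [-0.5298 -1.679  -0.6254]
tray 0.94 [-0.8061 -1.9553 -0.9016]
tray 0.84 [-0.5467 -1.6959 -0.6422]
tray 0.68 [-0.5308 -1.68   -0.6263]
case 0.62 [-0.7672 -1.9164 -0.8627]
block 0.63 [-0.6024 -1.7516 -0.698 ]
block 0.28 [-0.7643 -1.9135 -0.8599]
chip0 0.72 [-0.6026 -1.7518 -0.6982]
chip0 0.56 [-0.6018 -1.751  -0.6973]
chip0 0.51 [-0.6843 -1.8335 -0.7798]
chip0 0.45 [-0.5923 -1.7415 -0.6878]
book 0.66 [-1.0097 -2.1589 -1.1052]
book 0.48 [-0.6832 -1.8323 -0.7787]
book 0.35 [-0.7142 -1.8633 -0.8097]
tape 0.64 [-0.8004 -1.9496 -0.8959]
tape 0.46 [-1.0112 -2.1604 -1.1067]
tape 0.36 [-1.0426 -2.1918 -1.1381]
marker 0.46 [-1.0401 -2.1892 -1.1356]
marker 0.43 [-0.6805 -1.8297 -0.7761]
marker 0.41 [-0.5469 -1.696  -0.6424]
```

The calibration's rotation is evidently a roll/pitch/yaw vector, not a matrix, so I'll convert it and redo the measurements.

```bash
cat > h.py <<'E'
import numpy as np, cv2
from scipy.spatial.transform import Rotation as Ro
from station import arm
np.set_printoptions(precision=4,suppress=True)
def rot(cal):
    r=np.array(cal["rotation"]); return r if r.shape==(3,3) else Ro.from_euler("xyz",r).as_matrix()
def w(cal,p): return np.array(cal["origin"])+rot(cal)@np.array(p)
def cloud(name,depth,cal=None):
    cal=cal or arm.get_calibration(name)
    v,u=np.mgrid[0:384,0:512]
    xy=cv2.undistortPoints(np.stack([u,v],-1).reshape(-1,1,2).astype(float),np.array(cal["mtx"]),np.array(cal["dist_coeffs"])).reshape(384,512,2)
    P=np.stack([xy[...,0]*depth,-xy[...,1]*depth,-depth],-1)
    return P@rot(cal).T+np.array(cal["origin"])
def pix(name,P,cal=None):
    cal=cal or arm.get_calibration(name)
    c=(np.atleast_2d(P)-np.array(cal["origin"]))@rot(cal)*[1,-1,-1]
    return cv2.projectPoints(c,np.zeros(3),np.zeros(3),np.array(cal["mtx"]),np.array(cal["dist_coeffs"]))[0].reshape(-1,2)
E
python3 - <<'E'
from h import *
for n in ["top","scene"]:
    cal=arm.get_calibration(n); print(n,cal["rotation"])
    d=np.load(f"{n}0.npy"); C=cloud(n,d); np.save(f"{n}C.npy",C); print("table z",np.median(C[...,2][d>0]))
    for t in ["stand","board_handle","board_hinge","tray","case","block","chip0","book","tape","marker"]:
        for r in arm.landmark_of(t,n)[:6]: 
            p=w(cal,r["point"]); print(t,round(r["score"],2),p,pix(n,p)[0].round())
E
```

```text
top [ 0.0673 -0.0086 -1.5544]
table z 0.00021031944628724375
stand 0.61 [0.5772 0.0461 0.0003] [270. 149.]
board_handle 0.77 [0.4454 0.0707 0.045 ] [263. 185.]
board_hinge 0.8 [0.666  0.0361 0.0414] [274. 123.]
tray 0.85 [ 0.4026  0.6056 -0.0009] [114. 195.]
tray 0.68 [ 0.5978  0.2208 -0.0012] [222. 143.]
tray 0.65 [0.2122 0.418  0.0034] [164. 249.]
case 0.72 [ 0.5573 -0.1219 -0.0005] [316. 156.]
block 0.81 [0.4489 0.3768 0.0052] [178. 183.]
chip0 0.59 [ 0.6125 -0.0181  0.0466] [289. 138.]
chip0 0.45 [0.5544 0.1022 0.0453] [255. 154.]
chip0 0.36 [ 0.5187 -0.0028  0.0481] [284. 164.]
book 0.77 [ 0.4438 -0.3794 -0.0013] [387. 188.]
tape 0.43 [0.3239 0.2141 0.0025] [222. 219.]
tape 0.36 [0.4485 0.3735 0.0039] [179. 183.]
marker 0.68 [ 0.313  -0.2194 -0.0034] [343. 224.]
scene [ 0.6251 -0.0137  1.4735]
table z -0.00020789560851963707
stand 0.92 [ 0.581   0.0447 -0.0023] [238. 236.]
board_handle 0.96 [0.4584 0.063  0.0422] [240. 196.]
board_hinge 0.98 [0.6721 0.0349 0.0395] [236. 256.]
tray 0.94 [ 0.2165  0.4141 -0.0031] [326. 145.]
tray 0.84 [ 0.6044  0.2202 -0.0028] [292. 238.]
tray 0.68 [ 0.4055  0.5994 -0.0004] [387. 180.]
case 0.62 [ 0.5577 -0.129   0.0011] [183. 233.]
block 0.63 [ 0.4567  0.3707 -0.0004] [329. 197.]
block 0.28 [ 0.5593 -0.1291  0.0023] [183. 233.]
chip0 0.72 [ 0.4548  0.3732 -0.0001] [329. 196.]
chip0 0.56 [ 0.6108 -0.0197  0.0507] [217. 238.]
chip0 0.51 [ 0.5186 -0.0091  0.0486] [219. 212.]
chip0 0.45 [0.5552 0.0989 0.05  ] [254. 219.]
book 0.66 [ 0.4445 -0.389  -0.0004] [107. 210.]
book 0.48 [ 0.5203 -0.0094  0.0483] [219. 213.]
book 0.35 [0.455  0.0624 0.0419] [240. 196.]
tape 0.64 [0.3292 0.2126 0.0019] [279. 171.]
tape 0.46 [ 0.4467 -0.3878 -0.0039] [108. 211.]
tape 0.36 [ 0.3141 -0.2183 -0.0011] [159. 176.]
marker 0.46 [ 0.3141 -0.2173  0.0006] [160. 176.]
marker 0.43 [ 0.5209 -0.0066  0.0489] [220. 213.]
marker 0.41 [0.601  0.2191 0.0001] [292. 237.]
```

View pics/top0.png

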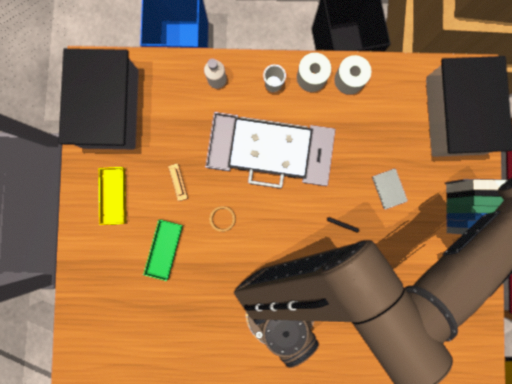

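View pics/scene0.png

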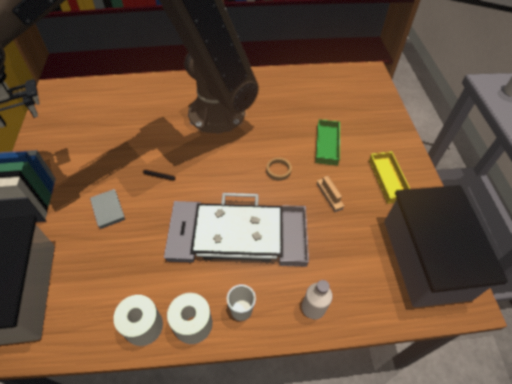

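Top view: the whiteboard is centred near px (270,149) with four chips at about (254,137), (289,139), (255,153) and (285,164). The open tray is on its left (222,143), which is the stand's +y end, and the closed case with the dark mark is on the right (318,156). The handle is at (265,184), and the block at (178,183). The green and yellow trays are decoys. Next I'll refine the poses from the depth data.

```bash
cat > m.py <<'E'
from h import *
def rect(P):
    (c,s,a)=cv2.minAreaRect((P[:,:2]*1000).astype(np.float32)); s=np.array(s)
    if s[0]<s[1]: a+=90; s=s[::-1]
    return np.array(c)/1000,s,(a+90)%180-90   # centre, long/short mm, long axis deg
E
python3 - <<'E'
from m import *
C={n:np.load(n+"C.npy") for n in ("top","scene")}; I={n:cv2.imread(f"pics/{n}0.png").astype(int) for n in C}
def near(n,c,r,z0,z1): 
    P=C[n]; return (np.hypot(P[...,0]-c[0],P[...,1]-c[1])<r)&(P[...,2]>z0)&(P[...,2]<z1)
for n in C:
    print(n)
    m=near(n,(.45,.374),.1,.045,.07); print("ridge",m.sum(),rect(C[n][m]),np.median(C[n][m][:,2]))
    m=near(n,(.45,.374),.1,.012,.07); print("block",m.sum(),rect(C[n][m]))
    mb=near(n,(.58,.045),.21,.043,.062)
    k=cv2.connectedComponents(mb.astype(np.uint8))
    white=mb&(I[n].min(-1)>195); print("white",white.sum(),rect(C[n][white]),np.median(C[n][white][:,2]))
    c,s,a=rect(C[n][mb&(C[n][...,0]>.5)]); print("board>0.5",c,s,a)
    m=near(n,(.455,.063),.075,.03,.06)&(C[n][...,0]<.485); print("handle",m.sum(),rect(C[n][m]),np.median(C[n][m][:,2]))
    for nm,c in (("tray",(.6,.22)),("case",(.557,-.125))):
        m=near(n,c,.125,.028,.042); print(nm,m.sum(),rect(C[n][m]))
    # chips: grey inside white rect
    cw,_,a=rect(C[n][white]); u=np.array([np.sin(np.radians(a)),-np.cos(np.radians(a))]); 
    if u[0]<0:u=-u
    v=np.array([-u[1],u[0]]); q=C[n][...,:2]-cw; x=q@u; y=q@v
    ch=mb&(abs(x)<.078)&(abs(y)<.128)&(I[n].min(-1)<170)
    nn,l,st,cc=cv2.connectedComponentsWithStats(ch.astype(np.uint8))
    for i in range(1,nn):
        if st[i,4]>=4: mm=l==i; print("chip px",cc[i].round(),st[i,4],"stand x,y mm",(x[mm].mean()*1000).round(),(y[mm].mean()*1000).round(), "ext x",(x[mm].min()*1000).round(),(x[mm].max()*1000).round(),"z",C[n][mm][:,2].mean())
E
```

```text
top
ridge 168 (array([0.4521, 0.3732]), array([95.0815, 20.2296]), 17.261564254760742) 0.05721593396733604
block 360 (array([0.4528, 0.3734]), array([129.8987,  35.5747]), 17.81809425354004)
white 2935 (array([0.5517, 0.0519]), array([260.5648, 213.0831]), 82.75778198242188) 0.04769235426042351
board>0.5 [0.6432 0.0174] [348.5264 290.0569] 88.41725158691406
handle 153 (array([0.461 , 0.0576]), array([126.5041,  45.8352]), -89.84712290763855) 0.04731963722781818
tray 213 (array([0.596 , 0.1807]), array([201.234 , 164.5354]), -7.282470703125)
case 1290 (array([ 0.5615, -0.0867]), array([206.4943, 169.0636]), -7.686004638671875)
chip px [289. 140.] 9 stand x,y mm 60.0 -61.0 ext x 56.0 63.0 z 0.05501813493813009
chip px [255. 155.] 11 stand x,y mm -8.0 47.0 ext x -13.0 -2.0 z 0.05463312725872831
chip px [284. 165.] 11 stand x,y mm -29.0 -59.0 ext x -33.0 -23.0 z 0.05365016911935728
chip px [267. 171.] 159 stand x,y mm -59.0 -0.0 ext x -65.0 -54.0 z 0.048208169825673115
scene
ridge 180 (array([0.4552, 0.3702]), array([95.8421, 21.7362]), 16.628915786743164) 0.05752045271389905
block 435 (
[... 251 characters left out ...]
146 (array([0.4633, 0.0593]), array([127.3964,  41.2892]), 89.59680938720703) 0.04811132508533711
tray 209 (array([0.6001, 0.2027]), array([203.2667, 120.9   ]), -9.804306030273438)
case 1419 (array([ 0.5614, -0.1097]), array([208.2238, 124.9426]), -6.611885070800781)
chip px [219. 213.] 54 stand x,y mm -47.0 -60.0 ext x -60.0 -37.0 z 0.054809025600896545
chip px [254. 220.] 52 stand x,y mm -27.0 52.0 ext x -39.0 -18.0 z 0.054908643851017784
chip px [256. 236.] 53 stand x,y mm 30.0 60.0 ext x 17.0 41.0 z 0.055032669383007604
chip px [217. 239.] 49 stand x,y mm 43.0 -58.0 ext x 31.0 55.0 z 0.05514211588194306
chip px [274. 252.] 4 stand x,y mm 78.0 114.0 ext x 77.0 78.0 z 0.047654661225062345
```

Emit:
{"name": "drive_tool", "arguments": {"targets": [[1,0.85,0,0,0,-0.32],[1,0.85,0,0,0,0],[1,0.85,0,0,0,0],[1,0.85,0,0,0,0],[1,0.85,0,0,0,0]], "claw": 0.7, "newtons": 30}}

```text
t: 2.72
eef_pos: [0.4217, -0.4668, 0.2268]
ee_rot: [-3.141, 0.0, -2.842]
force: [0.8, -0.6, -0.2]
width: 0.0616
```

Emit:
{"name": "drive_tool", "arguments": {"targets": [[1,0.85,0,0,0,0],[1,0.85,0,0,0,0],[0.15,1,0,0,0,0],[0.15,1,0,0,0,0],[0.15,1,0,0,0,0]]}}

```text
t: 3.35
eef_pos: [0.5187, -0.2786, 0.2266]
ee_rot: [-3.142, 0.0, -2.842]
force: [-0.1, 0.7, 0.7]
width: 0.0616
```

Emit:
{"name": "drive_tool", "arguments": {"targets": [[0.15,1,0,0,0,0],[0.15,1,0,0,0,0],[0.15,1,0,0,0,0],[0.15,1,0,0,0,0],[0.15,1,0,0,0,0]]}}

```text
t: 3.98
eef_pos: [0.5486, -0.0786, 0.2269]
ee_rot: [-3.141, 0.001, -2.842]
force: [-0.0, -1.1, 0.2]
width: 0.0616
```

Emit:
{"name": "drive_tool", "arguments": {"targets": [[0.15,1,0,0,0,0],[0.15,1,0,0,0,0],[-0.27,0.93,0,0,0,0],[-0.27,0.93,0,0,0,0],[-0.27,0.93,0,0,0,0]]}}

```text
t: 4.6
eef_pos: [0.5277, 0.1129, 0.2267]
ee_rot: [3.142, 0.0, -2.842]
force: [0.8, 0.2, 0.4]
width: 0.0612
```

Emit:
{"name": "drive_tool", "arguments": {"targets": [[-0.27,0.93,0,0,0,0],[-0.27,0.93,0,0,0,0],[-0.27,0.93,0,0,0,0],[-0.27,0.93,0,0,0,0],[0,0,0,0,0,0]]}}

```text
t: 5.22
eef_pos: [0.4844, 0.2626, 0.2266]
ee_rot: [3.141, 0.0, -2.84]
force: [0.2, -0.0, 0.7]
width: 0.0615
```

Emit:
{"name": "drive_tool", "arguments": {"targets": [[-0.26,0.91,-0.7,0,0,0],[-0.26,0.91,-0.7,0,0,0],[-0.25,0.915,-0.7,0,0,0],[0,0,0,0,0,0],[0,0,0,0,0,0]]}}

```text
t: 5.85
eef_pos: [0.4544, 0.3695, 0.1428]
ee_rot: [-3.141, 0.0, -2.842]
force: [0.2, -0.0, 0.9]
width: 0.0612
```

```bash
python3 - <<'E'
from m import *
s=arm.get_state(); print(s["eef_pos"],s["ee_rot"])
cal=arm.get_calibration("wrist"); im,d=arm.grab_frame("wrist"); cv2.imwrite("pics/w1.png",im[...,::-1])
P=cloud("wrist",d,cal)
for z0 in (.045,.012):
    m=(np.hypot(P[...,0]-.4535,P[...,1]-.372)<.09)&(P[...,2]>z0)&(P[...,2]<.07)&(d>0)
    print(m.sum(),rect(P[m]) if m.sum()>5 else "", np.median(P[m][:,2]) if m.any() else "")
m=(P[...,2]<.01)&(d>0); print("table",np.median(P[m][:,2]))
E
```

```text
[0.4544 0.3695 0.1428] [-3.1413  0.0001 -2.8421]
2910 (array([0.4549, 0.3732]), array([95.7154, 19.9897]), 16.917572021484375) 0.05859864827467273
5337 (array([0.4549, 0.3732]), array([129.5917,  34.0483]), 17.090360641479492) 0.057169103541770405
table 0.0008605235267601374
```

View pics/w1.png

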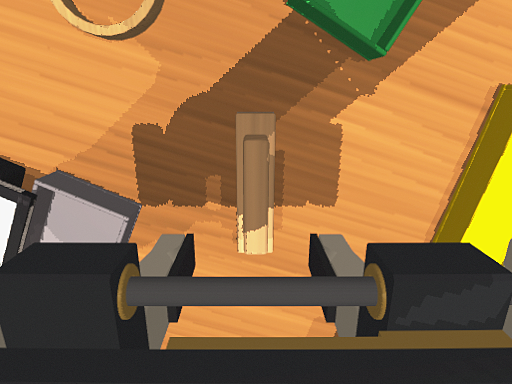

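The wrist view shows the block centred between the open jaws at px (256,185). Its measured size is 129.6 x 34.0 mm, which matches the description. Descending to grip.

Emit:
{"name": "drive_tool", "arguments": {"targets": [[0.01,0.09,-0.7,0,0,0],[0,0,-0.7,0,0,0],[0,0,-0.7,0,0,0],[0,0,-0.5,0,0,0],[0,0,-0.23,0,0,0]]}}

```text
t: 6.52
eef_pos: [0.455, 0.3726, 0.0293]
ee_rot: [3.142, 0.0, -2.843]
force: [0.6, -0.1, 0.2]
width: 0.0616
```

Emit:
{"name": "drive_tool", "arguments": {"targets": [[0,0,0,0,0,0],[0,0,0,0,0,0],[0,0,0,0,0,0],[0,0,0,0,0,0],[0,0,0,0,0,0]], "claw": 0, "newtons": 35}}

```text
t: 7.15
eef_pos: [0.4545, 0.3735, 0.0296]
ee_rot: [3.142, 0.0, -2.842]
force: [-0.4, -1.0, 3.1]
width: 0.0201
```

Emit:
{"name": "drive_tool", "arguments": {"targets": [[0,0,0.4,0,0,0],[0,0,0.8,0,0,0],[0,0,1,0,0,0],[0,0,1,0,0,0],[0.22,-0.92,0,0,0,-0.345]]}}

```text
t: 7.78
eef_pos: [0.4648, 0.3395, 0.1621]
ee_rot: [3.137, 0.007, -2.876]
force: [0.5, -0.7, -1.9]
width: 0.02
```

Emit:
{"name": "drive_tool", "arguments": {"targets": [[0.22,-0.92,0,0,0,-0.345],[0.22,-0.92,0,0,0,-0.345],[0.22,-0.92,0,0,0,-0.345],[0.22,-0.92,0,0,0,-0.345],[0.22,-0.92,0,0,0,-0.345]]}}

```text
t: 8.4
eef_pos: [0.5074, 0.1515, 0.1584]
ee_rot: [3.141, 0.001, -3.06]
force: [0.1, -0.2, -1.8]
width: 0.0197
```

Emit:
{"name": "drive_tool", "arguments": {"targets": [[0.22,-0.92,0,0,0,-0.345],[0.22,-0.92,0,0,0,-0.345],[0.22,-0.92,0,0,0,-0.345],[0.22,-0.92,0,0,0,-0.345],[0.22,-0.92,0,0,0,-0.345]]}}

```text
t: 9.02
eef_pos: [0.5514, -0.0325, 0.1584]
ee_rot: [3.141, 0.001, 3.042]
force: [0.2, -0.2, -0.9]
width: 0.0199
```

Emit:
{"name": "drive_tool", "arguments": {"targets": [[0.22,-0.92,0,0,0,-0.345],[0,0,0,0,0,0],[0,0,0,0,0,0]]}}

```text
t: 9.4
eef_pos: [0.5599, -0.0682, 0.1579]
ee_rot: [3.141, 0.0, 3.007]
force: [-0.5, 0.2, -1.9]
width: 0.02
```

```bash
python3 - <<'E'
from m import *
s=arm.get_state(); print(s["eef_pos"],s["ee_rot"],s["width"])
cal=arm.get_calibration("wrist"); im,d=arm.grab_frame("wrist"); cv2.imwrite("pics/w2.png",im[...,::-1])
P=cloud("wrist",d,cal); np.save("w2.npy",P)
m=(P[...,0]>.4)&(P[...,0]<.7)&(P[...,1]>-.1)&(P[...,1]<.19)&(P[...,2]>.03)&(P[...,2]<.07)&(d>0)&(im.min(-1)>195)
print("white",m.sum(),rect(P[m]),np.median(P[m][:,2]))
g=(P[...,2]>.0525)&(P[...,2]<.06)&(P[...,0]>.49)&(P[...,0]<.68)&(P[...,1]>-.1)&(P[...,1]<.19)
nn,l,st,cc=cv2.connectedComponentsWithStats(g.astype(np.uint8))
ex=np.array([.9912,-.1323]); ey=np.array([.1323,.9912])
for i in range(1,nn):
    if st[i,4]>30:
        q=P[l==i][:,:2]-[.58,.045]; print(cc[i].round(),st[i,4],"x",q@ex@np.ones(len(q))/len(q) if 0 else (q@ex).min(),(q@ex).max(),"y",(q@ey).min(),(q@ey).max())
E
```

```text
[ 0.5599 -0.0682  0.1579] [3.1413 0.0003 3.0068] 0.01998128163981537
white 16355 (array([0.5546, 0.053 ]), array([283.7528, 171.7674]), 64.98551940917969) 0.04881417734840354
[319. 138.] 1043 x -0.06543708148915595 -0.032883175606485196 y -0.0770300727494668 -0.043838899358896025
[454. 164.] 968 x -0.04193959678903416 -0.016095012759007803 y 0.036038674988021775 0.07109969753134326
[451. 227.] 751 x 0.012308063202751645 0.04321856326825286 y 0.04456004643525383 0.07621199077585827
[315. 235.] 361 x 0.027035200392798196 0.041794724765451395 y -0.06985378342493588 -0.04470049238945426
```

View pics/w2.png

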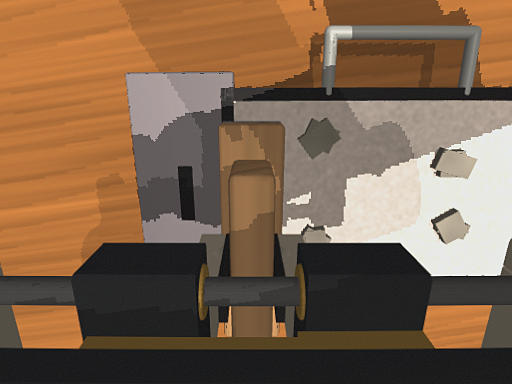

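Wrist view: the block is over the case-side end of the board. Chip1 is at px (319,138), and the others are at (454,164), (451,227) and (315,235), all ahead of the block's face and within its 130 mm length. Lowering now.

Emit:
{"name": "drive_tool", "arguments": {"targets": [[0,0,-0.7,0,0,0],[0,0,-0.6,0,0,0],[0,0,-0.4,0,0,0],[0,0,-0.25,0,0,0],[0,0,0,0,0,0]]}}

```text
t: 10.07
eef_pos: [0.5599, -0.068, 0.079]
ee_rot: [-3.141, -0.001, 3.008]
force: [-1.2, 0.1, -2.3]
width: 0.0197
```

Emit:
{"name": "drive_tool", "arguments": {"targets": [[0,0,-0.03,0,0,0],[0,0,-0.02,0,0,0],[0,0,0,0,0,0]]}}

```text
t: 10.45
eef_pos: [0.5603, -0.0682, 0.0777]
ee_rot: [3.141, 0.001, 3.007]
force: [1.0, -0.4, -1.2]
width: 0.0197
```

Emit:
{"name": "drive_tool", "arguments": {"targets": [[0.033,0.248,0,0,0,0],[0.053,0.396,0,0,0,0],[0.053,0.396,0,0,0,0],[0.053,0.396,0,0,0,0],[0.053,0.396,0,0,0,0]]}}

```text
t: 11.08
eef_pos: [0.5701, 0.0063, 0.0776]
ee_rot: [-3.141, 0.0, 3.008]
force: [0.3, -2.8, 0.7]
width: 0.0197
```

Emit:
{"name": "drive_tool", "arguments": {"targets": [[0.053,0.396,0,0,0,0],[0.053,0.396,0,0,0,0],[0.053,0.396,0,0,0,0],[0.053,0.396,0,0,0,0],[0.053,0.396,0,0,0,0]]}}

```text
t: 11.7
eef_pos: [0.5806, 0.0851, 0.0776]
ee_rot: [-3.141, 0.0, 3.007]
force: [-0.3, -5.6, 5.0]
width: 0.0197
```

```bash
python3 - <<'E'
from m import *
s=arm.get_state(); print(s["eef_pos"],s["ee_rot"],s["force"])
im,d=arm.grab_frame("scene"); cv2.imwrite("pics/s2.png",cv2.resize(im[150:300,130:370,::-1],None,fx=3,fy=3))
E
```

```text
[0.5806 0.0851 0.0776] [-3.1412  0.      3.0074] [-0.2614 -5.587   5.0252]
```

View pics/s2.png

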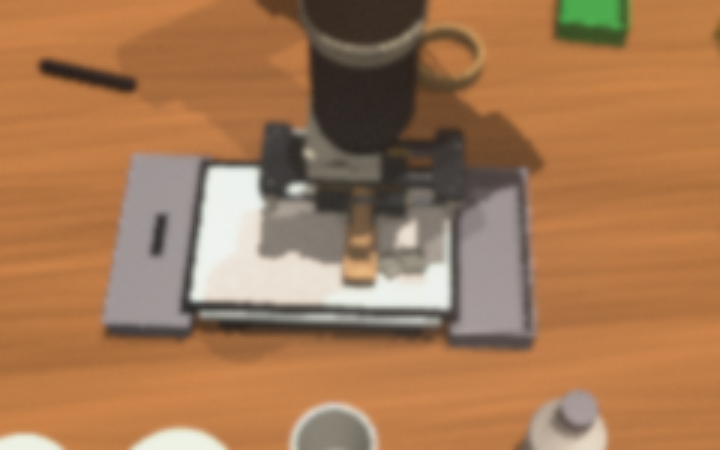

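Mid-stroke, seen from the scene camera: the board behind the block is clear and chips sit against its leading face, e.g. at (405,255). Continuing over the end.

Emit:
{"name": "drive_tool", "arguments": {"targets": [[0.053,0.396,0,0,0,0],[0.053,0.396,0,0,0,0],[0.04,0.297,0,0,0,0],[0.04,0.297,0,0,0,0],[0.04,0.297,0,0,0,0]]}}

```text
t: 12.38
eef_pos: [0.5895, 0.1518, 0.0776]
ee_rot: [-3.141, -0.0, 3.007]
force: [-0.4, -5.5, 6.9]
width: 0.0194
```

Emit:
{"name": "drive_tool", "arguments": {"targets": [[0.04,0.297,0,0,0,0],[0.04,0.297,0,0,0,0],[0.03,0.2,0,0,0,0],[0,0,0,0,0,0]]}}

```text
t: 12.88
eef_pos: [0.594, 0.1845, 0.0775]
ee_rot: [3.141, 0.0, 3.008]
force: [-2.3, -0.8, 5.8]
width: 0.0195
```

```bash
python3 - <<'E'
from m import *
s=arm.get_state(); print(s["eef_pos"],s["ee_rot"],s["force"])
im,d=arm.grab_frame("scene"); cv2.imwrite("pics/s3.png",cv2.resize(im[180:290,170:350,::-1],None,fx=4,fy=4))
E
```

```text
[0.594  0.1845 0.0775] [3.1411 0.0002 3.0077] [-2.2689 -0.7947  5.7598]
```

View pics/s3.png

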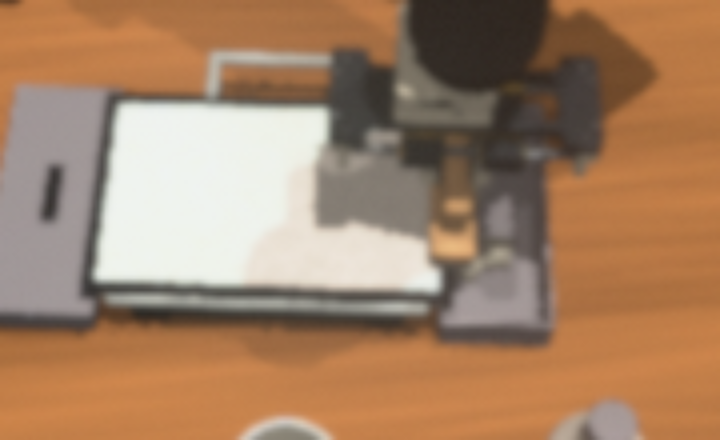

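Emit:
{"name": "drive_tool", "arguments": {"targets": [[0,0,0.3,0,0,0],[0,0,0.6,0,0,0],[0,0,0.8,0,0,0],[-0.5,0.8,0.3,0,0,0.4],[-0.7,0.9,0,0,0,0.7]]}}

```text
t: 13.55
eef_pos: [0.5462, 0.2527, 0.1589]
ee_rot: [3.139, 0.002, 3.123]
force: [-0.0, 0.4, -2.6]
width: 0.0198
```

Emit:
{"name": "drive_tool", "arguments": {"targets": [[-0.7,0.9,0,0,0,0.7],[-0.7,0.9,0,0,0,0.7],[-0.5,0.8,0,0,0,0.7],[0,0,0,0,0,0]]}}

```text
t: 14.05
eef_pos: [0.4684, 0.358, 0.1577]
ee_rot: [3.14, 0.0, -2.937]
force: [-0.4, 0.3, -1.1]
width: 0.0195
```

```bash
python3 - <<'E'
from m import *
s=arm.get_state(); print(s["eef_pos"],s["ee_rot"],s["force"])
ex=np.array([.9912,-.1323]); ey=np.array([.1323,.9912])
out=[]
for n in ("scene","top"):
    im,d=arm.grab_frame(n); P=cloud(n,d); cal=arm.get_calibration(n)
    for r in arm.landmark_of("chip0",n):
        p=w(cal,r["point"]); q=p[:2]-[.58,.045]; print(n,"chip",round(r["score"],2),p,"stand",q@ex,q@ey)
    q=P[...,:2]-[.58,.045]; x=q@ex;y=q@ey
    g=(abs(x)<.085)&(abs(y)<.135)&(d>0); print("board z pctl",np.percentile(P[g][:,2],[1,50,99]), "n>.053",(P[g][:,2]>.053).sum())
    u,v=pix(n,[.595,.2,.03])[0].astype(int); h=50 if n=="scene" else 45
    out.append(cv2.resize(im[v-h:v+h,u-h:u+h,::-1],(400,400),interpolation=cv2.INTER_CUBIC))
cv2.imwrite("pics/c4.png",np.hstack(out))
E
```

```text
[0.4684 0.358  0.1577] [ 3.1404  0.0001 -2.937 ] [-0.4112  0.2926 -1.1122]
scene chip 0.43 [0.6381 0.1941 0.0101] stand 0.03790568195300964 0.15547792919149853
scene chip 0.42 [0.5747 0.2008 0.0057] stand -0.025822735478361773 0.15378204859129946
scene chip 0.4 [0.6289 0.221  0.0127] stand 0.02517445034690677 0.18090996673174758
board z pctl [0.001  0.0482 0.0529] n>.053 40
top chip 0.48 [0.5458 0.2079 0.004 ] stand -0.055485120451755306 0.15693111525671363
top chip 0.48 [0.6307 0.189  0.0004] stand 0.03123694783144627 0.14940185142207416
top chip 0.48 [0.5681 0.2031 0.0006] stand -0.03269079074417538 0.15516934877272798
board z pctl [0.0397 0.0474 0.0553] n>.053 173
```

View pics/c4.png

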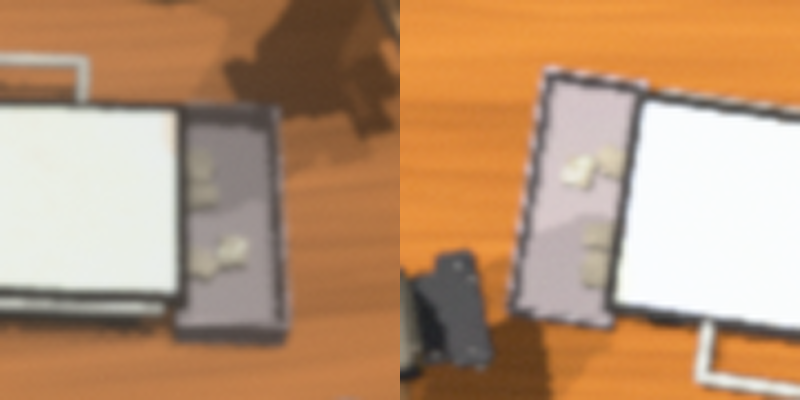

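All four chips lie in the tray, at left-crop px (200,165), (203,195), (203,262) and (233,248), and the board is clear. Setting the block down on the bare table next.

Emit:
{"name": "drive_tool", "arguments": {"targets": [[-0.33,0.38,-0.6,0,0,0.9],[0,0,-0.9,0,0,0],[0,0,-0.8,0,0,0],[0,0,-0.6,0,0,0],[0,0,-0.25,0,0,0]]}}

```text
t: 14.88
eef_pos: [0.4568, 0.3692, 0.03]
ee_rot: [-3.14, -0.002, -2.848]
force: [-0.3, 0.6, -0.7]
width: 0.0197
```

Emit:
{"name": "drive_tool", "arguments": {"targets": [[0,0,0,0,0,0],[0,0,-0.03,0,0,0],[0,0,-0.02,0,0,0]]}}

```text
t: 15.25
eef_pos: [0.4571, 0.3709, 0.0301]
ee_rot: [3.141, 0.001, -2.847]
force: [-0.2, 0.1, -0.9]
width: 0.0196
```

Emit:
{"name": "drive_tool", "arguments": {"targets": [[0,0,-0.03,0,0,0],[0,0,0,0,0,0]]}}

```text
t: 15.5
eef_pos: [0.457, 0.371, 0.0295]
ee_rot: [3.141, 0.001, -2.846]
force: [-1.8, -1.4, 6.9]
width: 0.0199
```

Emit:
{"name": "drive_tool", "arguments": {"targets": [[0,0,-0.03,0,0,0],[0,0,0,0,0,0]]}}

```text
t: 15.75
eef_pos: [0.457, 0.371, 0.0294]
ee_rot: [3.141, 0.002, -2.846]
force: [-5.3, -1.9, 17.6]
width: 0.0196
```

Contact with the table is clear. I'll ease back slightly, release and rise.

Emit:
{"name": "drive_tool", "arguments": {"targets": [[0,0,0.03,0,0,0],[0,0,0,0,0,0]]}}

```text
t: 16.0
eef_pos: [0.457, 0.3711, 0.0295]
ee_rot: [3.141, 0.001, -2.846]
force: [-3.1, -2.1, 9.5]
width: 0.0198
```

Emit:
{"name": "drive_tool", "arguments": {"targets": [[0,0,0,0,0,0],[0,0,0,0,0,0],[0,0,0,0,0,0],[0,0,0,0,0,0],[0,0,0,0,0,0]], "claw": 0.6}}

```text
t: 16.62
eef_pos: [0.4567, 0.3706, 0.0281]
ee_rot: [-3.141, -0.0, -2.846]
force: [-0.4, 0.8, -0.5]
width: 0.0521
```

Emit:
{"name": "drive_tool", "arguments": {"targets": [[0,0,0.4,0,0,0],[0,0,0.8,0,0,0],[0,0,1,0,0,0],[0,0,1,0,0,0],[0,0,0,0,0,0]]}}

```text
t: 17.25
eef_pos: [0.4583, 0.3724, 0.1612]
ee_rot: [3.137, 0.006, -2.846]
force: [-0.1, -0.5, -1.0]
width: 0.0528
```

```bash
python3 - <<'E'
from m import *
s=arm.get_state(); print(s["eef_pos"],s["ee_rot"])
cal=arm.get_calibration("wrist"); im,d=arm.grab_frame("wrist"); P=cloud("wrist",d,cal)
m=(np.hypot(P[...,0]-.457,P[...,1]-.371)<.09)&(P[...,2]>.045)&(P[...,2]<.075)&(d>0)
print("ridge",m.sum(),rect(P[m]),np.percentile(P[m][:,2],[5,50,95]))
# handle from start pictures
for n in ("top","scene"):
    C=np.load(n+"C.npy"); q=C[...,:2]-[.58,.045]; x=q@[.9912,-.1323]; y=q@[.1323,.9912]
    m=(x<-.115)&(x>-.15)&(abs(y)<.07)&(C[...,2]>.035)&(C[...,2]<.056); 
    print(n,m.sum(),"handle x",x[m].mean(),x[m].min(),x[m].max(),"y",y[m].min(),y[m].max(),"slope",np.polyfit(y[m],x[m],1))
E
```

```text
[0.4583 0.3724 0.1612] [ 3.1372  0.0065 -2.8459]
ridge 2597 (array([0.457 , 0.3712]), array([95.1016, 19.931 ]), 16.809839248657227) [0.0566 0.0586 0.0598]
top 116 handle x -0.1301372093466436 -0.1372348684846675 -0.11572609676662413 y -0.05827964415571973 0.06053872231882817 slope [-0.0014 -0.1301]
scene 117 handle x -0.1269184049429461 -0.13550910126541102 -0.11615244968255892 y -0.055440687579068865 0.0612620025549376 slope [ 0.0006 -0.1269]
```

The block stands on its sole (ridge top at 58.6 mm, as specified). The handle measures -130 mm along the stand's x, also as specified. Moving above it.

Emit:
{"name": "drive_tool", "arguments": {"targets": [[-0.02,-0.7,0,0,0,0.99],[-0.02,-0.7,0,0,0,0.99],[-0.02,-0.7,0,0,0,0.99],[-0.02,-0.7,0,0,0,0.99],[-0.02,-0.7,0,0,0,0.99]], "claw": 0.36}}

```text
t: 17.92
eef_pos: [0.4521, 0.2292, 0.1556]
ee_rot: [3.141, -0.001, -2.325]
force: [0.7, -1.1, 0.3]
width: 0.0316
```

Emit:
{"name": "drive_tool", "arguments": {"targets": [[-0.02,-0.7,0,0,0,0.99],[-0.02,-0.7,0,0,0,0.99],[-0.02,-0.7,0,0,0,0.99],[-0.02,-0.7,0,0,0,0.99],[-0.02,-0.7,0,0,0,0.99]]}}

```text
t: 18.55
eef_pos: [0.448, 0.0894, 0.1557]
ee_rot: [3.141, -0.001, -1.806]
force: [1.2, -0.2, 0.5]
width: 0.0316
```

Emit:
{"name": "drive_tool", "arguments": {"targets": [[-0.02,-0.7,0,0,0,0.99],[0,0,0,0,0,0],[0,0,0,0,0,0]]}}

```text
t: 18.92
eef_pos: [0.4478, 0.0626, 0.156]
ee_rot: [3.141, -0.0, -1.708]
force: [-1.0, 0.2, 0.2]
width: 0.0316
```

```bash
python3 - <<'E'
from m import *
s=arm.get_state(); print(s["eef_pos"],s["ee_rot"],s["q"],s["width"])
cal=arm.get_calibration("wrist"); im,d=arm.grab_frame("wrist"); cv2.imwrite("pics/w5.png",im[...,::-1]); P=cloud("wrist",d,cal); np.save("w5.npy",P)
q=P[...,:2]-[.58,.045]; x=q@[.9912,-.1323]; y=q@[.1323,.9912]
g=(d>0)&(x<-.11)&(x>-.15)&(abs(y)<.045)&(P[...,2]>.037)&(P[...,2]<.06)
print("bar",g.sum(),"x",x[g].mean(),x[g].min(),x[g].max(),"y",y[g].min(),y[g].max(),"ztop",np.percentile(P[g][:,2],95),"slope",np.polyfit(y[g],x[g],1))
E
```

```text
[0.4478 0.0626 0.156 ] [ 3.1412 -0.0002 -1.7077] [ 0.5768  0.0494 -0.5608 -0.0001 -0.961  -0.7137] 0.03158515123948005
bar 1161 x -0.12900968728245205 -0.13418309955704347 -0.12401099100751407 y -0.044751766282867714 0.04490625759651281 ztop 0.05049664150637295 slope [-0.0003 -0.129 ]
```

View pics/w5.png

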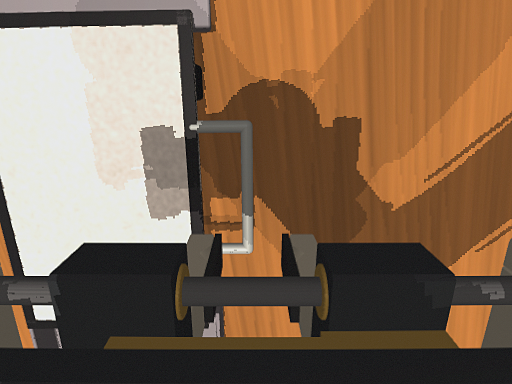

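Wrist view: the bar runs vertically at px column 248, with the jaw midpoint at about 252, so a shift of about 4 mm toward the hinge is needed. I'll narrow the jaws for the 35 mm gap and descend.

Emit:
{"name": "drive_tool", "arguments": {"targets": [[0.11,-0.02,-0.5,0,0,0],[0,0,-0.8,0,0,0],[0,0,-0.8,0,0,0],[0,0,-0.6,0,0,0],[0,0,0,0,0,0]], "claw": 0.28}}

```text
t: 19.6
eef_pos: [0.4511, 0.0617, 0.0467]
ee_rot: [3.138, -0.003, -1.706]
force: [-0.1, 0.2, 0.2]
width: 0.0249
```

Emit:
{"name": "drive_tool", "arguments": {"targets": [[0,0,-0.25,0,0,0],[0,0,-0.21,0,0,0],[0,0,0,0,0,0]]}}

```text
t: 19.98
eef_pos: [0.4521, 0.0617, 0.0295]
ee_rot: [3.141, -0.0, -1.706]
force: [0.0, -0.2, -0.5]
width: 0.0243
```

Emit:
{"name": "drive_tool", "arguments": {"targets": [[0,0,0,0,0,0],[0,0,0,0,0,0],[0,0,0,0,0,0],[0,0,0,0,0,0]], "claw": 0, "newtons": 30}}

```text
t: 20.48
eef_pos: [0.4518, 0.0619, 0.03]
ee_rot: [3.141, 0.0, -1.706]
force: [-4.1, 2.8, 3.2]
width: 0.0088
```

Bar gripped (width 8.8 mm). Computing the arc around the hinge.

```bash
python3 - <<'E'
import numpy as np
ex=np.array([.9912,-.1323,0]);ey=np.array([.1323,.9912,0]);z=np.array([0,0,1.])
f=lambda th:.22*(-np.cos(th+.018)*ex+np.sin(th+.018)*z)-.0145*(np.sin(th/2)*ex+np.cos(th/2)*z)
T=np.radians(np.linspace(0,45,11)); P=np.array([f(t) for t in T])
print(np.c_[np.diff(P,axis=0)/.04, np.tile(ey*4.5/2/6,(10,1))].round(3).tolist()); print(P[-1]-P[0])
E
```

```text
[[0.01, -0.001, 0.431, 0.05, 0.372, 0.0], [0.044, -0.006, 0.429, 0.05, 0.372, 0.0], [0.077, -0.01, 0.423, 0.05, 0.372, 0.0], [0.11, -0.015, 0.415, 0.05, 0.372, 0.0], [0.141, -0.019, 0.405, 0.05, 0.372, 0.0], [0.172, -0.023, 0.392, 0.05, 0.372, 0.0], [0.202, -0.027, 0.377, 0.05, 0.372, 0.0], [0.231, -0.031, 0.359, 0.05, 0.372, 0.0], [0.258, -0.034, 0.339, 0.05, 0.372, 0.0], [0.283, -0.038, 0.317, 0.05, 0.372, 0.0]]
[ 0.06113439 -0.00815989  0.15548224]
```

Emit:
{"name": "drive_tool", "arguments": {"targets": [[0.01,0,0.43,0.05,0.37,0],[0.044,-0.006,0.43,0.05,0.37,0],[0.077,-0.01,0.42,0.05,0.37,0],[0.11,-0.015,0.415,0.05,0.37,0],[0.14,-0.02,0.405,0.05,0.37,0]]}}

```text
t: 21.1
eef_pos: [0.4666, 0.06, 0.1135]
ee_rot: [2.943, 0.0, -1.707]
force: [1.1, 0.8, -10.4]
width: 0.009
```

Emit:
{"name": "drive_tool", "arguments": {"targets": [[0.17,-0.023,0.39,0.05,0.37,0],[0.2,-0.027,0.377,0.05,0.37,0],[0.23,-0.031,0.36,0.05,0.37,0],[0.26,-0.034,0.34,0.05,0.37,0],[0.28,-0.038,0.317,0.05,0.37,0]]}}

```text
t: 21.72
eef_pos: [0.5112, 0.0543, 0.1846]
ee_rot: [2.744, 0.0, -1.706]
force: [-4.1, 4.0, -5.7]
width: 0.0088
```

Emit:
{"name": "drive_tool", "arguments": {"targets": [[0,0,0,0,0,0],[0,0,0,0,0,0]]}}

```text
t: 21.98
eef_pos: [0.5123, 0.0541, 0.1856]
ee_rot: [2.749, 0.0, -1.706]
force: [-3.7, 1.9, 5.5]
width: 0.0091
```

```bash
cat > ang.py <<'E'
from m import *
s=arm.get_state(); print(s["eef_pos"],s["ee_rot"],s["force"],s["width"])
R=Ro.from_euler("xyz",s["ee_rot"]).as_matrix()
g=s["eef_pos"]-.0145*R[:,2]; q=g[:2]-[.58,.045]; x=q@[.9912,-.1323]; print("bar by TCP x,z",x,g[2],"theta",np.degrees(np.arctan2(g[2]-.04,.09-x))-1.04)
for n in ("scene","top"):
    im,d=arm.grab_frame(n); P=cloud(n,d); q=P[...,:2]-[.58,.045]; x=q@[.9912,-.1323]; y=q@[.1323,.9912]
    m=(d>0)&(x>-.02)&(x<.085)&(abs(y)<.12)&(P[...,2]>.05)&(P[...,2]<.2)&(abs(P[...,2]-.045-(.09-x))<.03)&(im.min(-1)>150)
    if m.sum()>50:
        k=np.polyfit(x[m],P[m][:,2],1); print(n,m.sum(),"angle",-np.degrees(np.arctan(k[0])))
    cv2.imwrite(f"pics/a_{n}_{s['t']:.1f}.png",im[...,::-1])
E
python3 ang.py
```

```text
[0.5123 0.0541 0.1856] [ 2.7486  0.0002 -1.706 ] [-3.6779  1.9374  5.5192] 0.00912061772098384
bar by TCP x,z -0.06273236651715285 0.19902124961884404 theta 45.11564848807081
scene 1047 angle 44.649241659056734
top 485 angle 44.64183656022317
```

Board at 44.6° from both cameras (45.1° by arm kinematics). Releasing and withdrawing along the tool axis.

Emit:
{"name": "drive_tool", "arguments": {"targets": [[0,0,0,0,0,0],[0,0,0,0,0,0],[0,0,0,0,0,0],[0,0,0,0,0,0]], "claw": 0.28}}

```text
t: 22.58
eef_pos: [0.5132, 0.0535, 0.185]
ee_rot: [2.751, -0.0, -1.706]
force: [-0.6, 0.1, 1.0]
width: 0.0243
```

Emit:
{"name": "drive_tool", "arguments": {"targets": [[0.08,-0.01,0.19,0,0,0],[0.15,-0.02,0.37,0,0,0],[0.23,-0.03,0.56,0,0,0],[0.23,-0.03,0.56,0,0,0],[0.23,-0.03,0.56,0,0,0]]}}

```text
t: 23.2
eef_pos: [0.5508, 0.0486, 0.2767]
ee_rot: [2.752, -0.0, -1.706]
force: [-0.3, 0.5, 0.2]
width: 0.0248
```

Emit:
{"name": "drive_tool", "arguments": {"targets": [[0,0,0.8,0,0,0],[0,-0.5,0.3,0,0,0],[0,-1,0,0,0,0],[0,-1,0,0,0,0],[0,-1,0,0,0,0]]}}

```text
t: 23.82
eef_pos: [0.5497, -0.0932, 0.3191]
ee_rot: [2.751, -0.0, -1.706]
force: [0.5, -0.1, 1.3]
width: 0.0246
```

Emit:
{"name": "drive_tool", "arguments": {"targets": [[0,-1,0,0,0,0],[0,-1,0,0,0,0],[0,-1,0,0,0,0],[0,0,0,0,0,0],[0,0,0,0,0,0]]}}

```text
t: 24.45
eef_pos: [0.5497, -0.2117, 0.3187]
ee_rot: [2.75, -0.0, -1.707]
force: [0.3, 0.1, 0.1]
width: 0.0241
```

```bash
python3 ang.py; python3 - <<'E'
from m import *
for n in ("scene","top"):
    im,d=arm.grab_frame(n); P=cloud(n,d); cal=arm.get_calibration(n)
    for t in ("chip0","block","book","tape","marker"):
        for r in arm.landmark_of(t,n)[:4]: print(n,t,round(r["score"],2),w(cal,r["point"]))
    if n=="scene": cv2.imwrite("pics/f.png",cv2.resize(im[120:310,70:370,::-1],None,fx=2.5,fy=2.5))
E
```

```text
[ 0.5497 -0.2117  0.3187] [ 2.7503 -0.0002 -1.7071] [0.3205 0.1052 0.1318] 0.024122303542255655
bar by TCP x,z 0.009433270458952512 0.3321225251283087 theta 73.54126435500112
scene 3175 angle 44.40817410661562
top 1289 angle 44.52239269564168
scene chip0 0.62 [0.6289 0.2194 0.0137]
scene chip0 0.52 [0.6365 0.1914 0.0056]
scene chip0 0.49 [0.5741 0.1987 0.0055]
scene chip0 0.45 [0.5438 0.2058 0.0028]
scene block 0.92 [0.4562 0.37   0.    ]
scene book 0.67 [ 0.4466 -0.3893 -0.0036]
scene book 0.64 [0.5201 0.0554 0.1942]
scene tape 0.59 [ 0.3288  0.2136 -0.0029]
scene marker 0.72 [0.6301 0.2177 0.0114]
scene marker 0.56 [ 0.3133 -0.2152 -0.0012]
top chip0 0.72 [ 0.4443 -0.3791 -0.0018]
top chip0 0.52 [0.5697 0.2023 0.0006]
top chip0 0.44 [0.6339 0.1928 0.0024]
top chip0 0.42 [0.6249 0.2246 0.0132]
top block 0.73 [0.4524 0.3763 0.0025]
top book 0.84 [ 0.4406 -0.3831 -0.0019]
top book 0.43 [0.6653 0.0341 0.0395]
top tape 0.47 [0.3275 0.2149 0.0002]
top marker 0.63 [ 0.3126 -0.2173 -0.0027]
```

View pics/f.png

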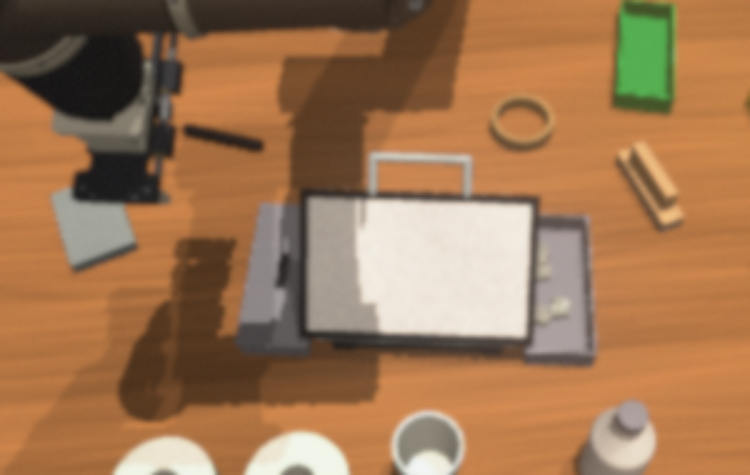

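The board is raised, with the chips in the tray at (545,262), (540,315) and (560,305), the block upright at (655,185), and the bystanders in place. Handing in.

```bash
python3 -c "
from station import arm
print(arm.job_done(), arm.get_state()['t'])"
```

```text
the job is handed in; nothing more can be done
the job is handed in; nothing more can be done
```

I finished the job and handed it in after about 25 s of the allowed 72 s; no verdict was reported. I gripped the scraper block and wiped all four chips into the tray in one stroke. I then set the block down on bare table near its starting spot, raised the board by its handle and withdrew the arm.

Last checks:
- **Chips:** all four lie inside the tray. One rests slightly higher than the others, at about 13 mm, still well below the 36 mm limit. The gripper made no contact with a chip that I saw.
- **Block:** it stands on its sole and is released. Its ridge top measured 58.6 mm, against the specified 58 mm.
- **Board:** it stands at 44.4–44.5° by the two fixed cameras. While I still held the handle, the arm's own position gave 45.1°.
- **Other things:** the book, tape and marker are within a few millimetres of their starting positions.

In that last look the networks gave a few false hits: the book labelled as a chip and a chip as the marker. The top camera listed only three of the four chips. The scene camera's detections and picture agreed with the above. No check failed.

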